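# Rack the baking stone and shut its keeper bar

### The arm

A 6-joint arm with a two-finger parallel gripper is mounted at the origin on the work surface. World frame = base frame: x ahead of the robot, y to its left, z up, the work surface at z = 0. Lengths are in m, angles in rad, forces in N, time in s.
With the tool pointing down it reaches from about 0.325 to 0.875 m from the base axis. Payload 4.4 kg.
Tool frame: the origin (TCP) lies on the centre line of the jaws, within the pads' length; the fingertips stand 11 mm ahead of it and the grasp point (between the pads) lies 8 mm behind it; z points along the fingers, y is the line along which they close (so a half turn about z gives the same grasp; the last joint's range is limited). The gripper opens to 85 mm and grips with 20 to 120 N. Pads are 22 mm wide; open, the fingers measure 114 mm over their backs; the gripper's body (76 mm by 85 mm) begins 54 mm behind the grasp point. The pads swing forward as they close: fully open they stand 13 mm farther back than shut.
Start: joints at [1.058, 0.207, 1.542, -0, 1.393, -0.15], TCP at [0.204, 0.538, 0.242] pointing down, gripper open.
Joint ranges: [-2.73, 2.73], [-0.86, 2.22], [0.23, 2.46], [-1.11, 4.25], [0.08, 2.63], [-2.82, 2.82]. Speed limits (rad/s): [2.79, 2.79, 3.14, 3.14, 3.14, 3.14].

### API

Orientations are given as a 3x3 rotation matrix whose columns are the frame's x, y, z axes.
In Python, from cell import env, camera, get_calibration gives the robot as it stands. The module is installed in compiled form; this text tells all that it offers.
- The arm moves only by the shell command python3 -m pendant 'ROWS' [OPENING] [FORCE]. ROWS is JSON, one flat list of numbers, 4 for each row, row after row: the shift along the tool's x, y, z in cm, then the turn about the tool's z in degrees. In form: [dx, dy, dz, yaw, dx, dy, dz, yaw, ...]. A call has 1 to 20 rows; each row is the pose to reach, as a shift and turn from the pose commanded when the call began, along the tool's axes at that moment; what a row does not reach only later rows make up. A row lasts 1/8 s, in which the tool goes at most 62.5 mm and 10.7 degrees, less where a joint would pass 70% of its speed; a pose out of reach is approached as far as the arm can. A call with a gripper value outside its range is refused whole. OPENING is the closure, from 0 (fully open) to 1 (shut), set as the call begins (- or left out, the last holds). The fingers move at their own pace and stop on an object; FORCE is the grip in N (left out, the last holds). Time passes only in rows, so rows that repeat a pose let the fingers close. It gives the time, the measured TCP pose, the force, the opening and the grip force at its end, in the units of the state.
- env.read_state(): the state, without advancing time (a new reading comes with each control period).
- camera(name): name is "side" or "top" or "wrist"; returns (picture, depth): 420x560x3 uint8, blue, green, red; 420x560 float32, m along the optical axis (not along the pixel's ray), 0 where there is no reading.
- get_calibration(name): a dict with "intrinsics" (3x3 intrinsics, pixels), "dist_coeffs" ([k1, k2, p1, p2, k3] as OpenCV has them; the pictures are not rectified), "camera_from_world" (4x4, takes a point from world to camera coordinates). Camera axes: x right, y up, looking along -z (the intrinsics and any distortion apply to the point x, -y, -z); pixel columns grow to the right and rows downward; lengths in m; the calibration is good to about 2 mm. A picture is of the moment at which its call begins: read the wrist's pose just before it. get_calibration takes no time and is no camera call; for the wrist camera it gives the pose at the moment of the call.
- env.finish_job(): hands the job in; it is judged then, once.
The state is a dict: "clock": time; "joint_positions": joint angles; "joint_vel": joint speeds; "tau": joint torques, N m; "ee_pos": TCP position; "eef_rot": TCP orientation; "contact_force": force on the tool from outside, world axes, zero at the start; "wrist_torque": the same for the moment, N m; "width": finger opening in m; "grip_force": force on a finger pad.
Only numpy, scipy, OpenCV 4.12 (cv2) and the standard library are available. Lean on these libraries where they do the work, as an engineer would, in place of code of your own. Each camera call takes 0.05 s, during which the arm holds its last target. There are 200 camera calls.

### The job

Push the flat baking stone along the rack's floor plate, fully home into its slot against the back stop, then swing the hinged keeper bar shut across the mouth until it snaps past the sprung stud and stays there. Leave the stone lying flat and the other kitchen things where they are.

Things in the scene. Friction and masses are not known exactly. Their poses are not given: they have to be found in the camera images.
- rack: Fixed low metal rack. Origin: on the ledge (z = 0) below the middle of the slot mouth; y points into the slot, x across it, z up. Floor plate 8 mm thick, x -90 to 90, y -250 to 170 mm; y below 0 is an open apron level with the slot floor. Side walls 8 to 35 mm high. Hinge pin of the bar at x = 90, y = -8 mm, 14 mm round, top at z = 38 mm.
- slot_mouth (a point): Middle of the slot mouth on the floor (rack y = 0, z = 8 mm). The walls here are 145 mm apart and narrow evenly to 113 mm at the throat.
- slot_throat (a point): Middle of the slot floor at rack y = 45 mm. From here to the back stop the walls are 113 mm apart and each has a lip reaching 12 mm in over the stone, underside at z = 31 mm, top 35 mm; open above between the lips.
- slot_back (a point): Middle of the back stop's face on the slot floor, rack y = 152 mm.
- catch (a point): Rest place of the sprung detent stud (upright, 12 mm round, z 13 to 33 mm) at rack x = -93, y = -15 mm, which the free end of the bar must push aside (it yields along -x by up to 6 mm). The fixed catch block behind it, 30 x 34 mm, top at z = 38 mm, is centred at x = -122, y = -15 mm.
- stone: Loose beige baking stone, flat slab 110 mm (its x) x 150 mm (its y) x 20 mm thick, about 0.6 kg. Origin: centre of its underside. Starts on the apron (underside z = 8 mm), slightly askew and off-centre, its y axis roughly along the rack's y. Fully home its origin is at rack x = 0, y = 77 mm, its near edge 2 mm inside the mouth; 1.5 mm play each side.
- keeper (a joint): Bar angle about its upright hinge, rad. 0 = shut, along the rack's -x (stop). Grows as it swings out over the apron; 1.57 = along -y beside the apron; beyond that it leans to +x; limit 2.15. Starts 1.6 to 2.05; slight friction, stays where left. From about 0.08 to 0.04 its end presses the stud aside (about 3 N at the end, 5 N at keeper_push); below 0.04 the stud drives it shut and holds it.
- keeper_hinge (a point): On the bar's hinge axis, at the mid-height of the bar (z = 23 mm). The steel bar is 12 mm thick, 20 mm high (z 13 to 33 mm), with its middle plane through the hinge axis, and reaches 180 mm from the axis.
- keeper_push (a point): Point inside the bar at mid-height, 100 mm from the hinge axis; moves with the bar. A good place to push on the bar's outer side. Shut, the bar's inner face is at y = -2 mm in the rack's frame.
- keeper_end (a point): Centre of the bar's rounded free end (12 mm round), 174 mm from the hinge axis, at mid-height; moves with the bar.
- garlic_keeper: Bystander, leave alone: cream ceramic lidded garlic keeper, 98 mm across, 118 mm tall. Origin: centre of underside.
- tongs: Bystander, leave alone: stainless tongs lying flat, 200 mm long. Origin: centre of underside.
- brush: Bystander, leave alone: basting brush lying flat, 190 mm long. Origin: centre of underside.
- pan_outer: Bystander, leave alone: round aluminium dough pan, 210 mm across, 40 mm tall. Origin: centre of underside.
- pan_inner: Bystander, leave alone: smaller round dough pan, 186 mm across, standing inside the first and rising 4 mm above it. Origin: centre of underside.
- timer: Bystander, leave alone: white plastic dial timer, 84 mm across, 42 mm tall. Origin: centre of underside.
- pepper_mill: Bystander, leave alone: wooden pepper mill, 56 mm across, 165 mm tall. Origin: centre of underside.
Things that resemble listed ones, but are neither listed nor needed, are in the scene too. What is shaped like the stone but pink or red is not meant.

How it is judged:
By the outcome, as a careful person would: the job done as asked, in the order asked, and still so for the second after the job is handed in, with the robot touching nothing.
It also fails if it takes over 62 s, if anything falls off the work surface, if the arm or the gripper's body presses on something with over 40 N, if the wrist force passes 120 N, or if a joint passes its speed limit or range.

## Working session

There is one attempt and no reset: what is moved stays moved. The work goes in short steps, Python scripts to look and compute and a shell command to move; the robot and the scene stay as the last step left them, time stands still between calls to the robot, and variables do not carry over. Pictures are saved under pics/ and viewed, at most 10 in all, crops included, and the job is handed in when it is done.

```bash
mkdir -p pics; python3 - <<'E'
from cell import env,camera,get_calibration
import cv2,numpy as np
s=env.read_state();print(s['clock'],s['ee_pos'],s['eef_rot'],s['width'])
for n in('top','side'):
    p,d=camera(n);cv2.imwrite(f'pics/{n}0.png',p);np.save(f'{n}0.npy',d)
    c=get_calibration(n);print(n,c)
E
```

```text
0.0 [0.20370003 0.53690781 0.2410864 ] [[-9.34921003e-01  3.54854067e-01 -1.14384123e-03]
 [ 3.54855754e-01  9.34918764e-01 -2.07325527e-03]
 [ 3.33695560e-04 -2.34422854e-03 -9.99997197e-01]] 0.0856476394460889
top {'intrinsics': array([[476.00611649,   0.        , 275.31867591],
       [  0.        , 476.00611649, 210.75809414],
       [  0.        ,   0.        ,   1.        ]]), 'dist_coeffs': array([-0.16615499,  0.        ,  0.        ,  0.        ,  0.        ]), 'camera_from_world': array([[ 0.01004214, -0.99980343, -0.01709527,  0.02818646],
       [ 0.98733588,  0.00720712,  0.15848002, -0.51250857],
       [-0.15832566, -0.01847026,  0.98721418, -1.43702067],
       [ 0.        ,  0.        ,  0.        ,  1.        ]])}
side {'intrinsics': array([[544.67195665,   0.        , 282.56310764],
       [  0.        , 544.67195665, 205.43966764],
       [  0.        ,   0.        ,   1.        ]]), 'dist_coeffs': array([-0.1708759,  0.       ,  0.       ,  0.       ,  0.       ]), 'camera_from_world': array([[ 0.78280667, -0.62221131, -0.00817351, -0.35805312],
       [ 0.34279769,  0.42023853,  0.8401722 , -0.20821365],
       [-0.51932982, -0.66049426,  0.54225812, -1.33145357],
       [ 0.        ,  0.        ,  0.        ,  1.        ]])}
```

View pics/top0.png

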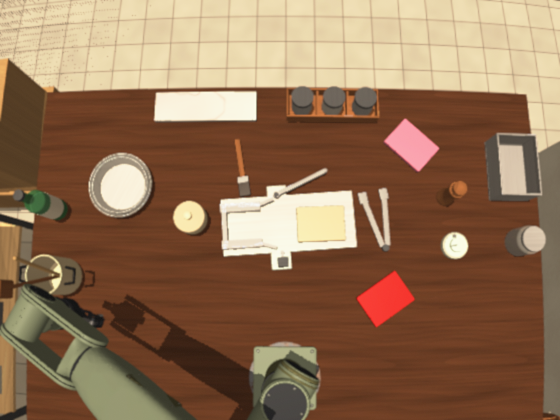

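View pics/side0.png

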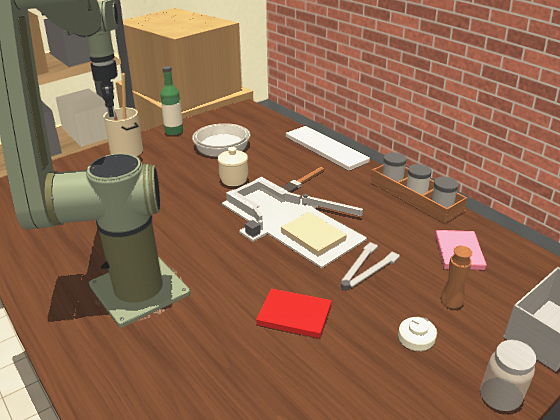

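The top view shows the rack at cols 222–355, rows 190–270, with its slot toward the left. The stone is at (321,224), and the bar runs from its hinge at (277,195) to (326,171). I'll rectify this for measuring.

```bash
cat > h.py <<'E'
from cell import env,camera,get_calibration
import cv2,numpy as np
def proj(c,P):
    P=np.atleast_2d(np.asarray(P,float));T=c['camera_from_world']
    q=P@T[:3,:3].T+T[:3,3]; q=q*[1,-1,-1]
    return cv2.projectPoints(q.reshape(-1,1,3),np.zeros(3),np.zeros(3),c['intrinsics'],c['dist_coeffs'])[0].reshape(-1,2)
def unproj(c,uv,z):
    uv=np.asarray(uv,float).reshape(-1,1,2)
    n=cv2.undistortPoints(uv,c['intrinsics'],c['dist_coeffs']).reshape(-1,2)
    T=c['camera_from_world'];d=np.c_[n[:,0],-n[:,1],-np.ones(len(n))]@T[:3,:3];o=-T[:3,:3].T@T[:3,3]
    t=(z-o[2])/d[:,2];return o+d*t[:,None]
def ortho(img,c,z,x0,x1,y0,y1,res):
    # rows: x descending, cols: y descending
    xs=np.arange(x1,x0,-res);ys=np.arange(y1,y0,-res)
    X,Y=np.meshgrid(xs,ys,indexing='ij')
    uv=proj(c,np.c_[X.ravel(),Y.ravel(),np.full(X.size,z)]).reshape(X.shape+(2,)).astype(np.float32)
    return cv2.remap(img,uv,None,cv2.INTER_CUBIC)
E
python3 - <<'E'
from h import *
c=get_calibration('top');p=cv2.imread('pics/top0.png')
print(unproj(c,[[222,225],[355,222],[275,195],[282,262]],.008).round(3))
print(unproj(c,[[277,195],[326,171]],.033).round(3))
hsv=cv2.cvtColor(p,cv2.COLOR_BGR2HSV)
m=cv2.inRange(hsv,(18,60,170),(32,160,255));m[:,:290]=0;m[:,352:]=0
ct=max(cv2.findContours(m,0,2)[0],key=cv2.contourArea)
w=unproj(c,ct.reshape(-1,2),.028)
r=cv2.minAreaRect((w[:,:2]*1000).astype(np.float32));print(r)
E
```

```text
[[ 0.471  0.202  0.008]
 [ 0.483 -0.22   0.008]
 [ 0.569  0.035  0.008]
 [ 0.355  0.011  0.008]]
[[ 0.564  0.028  0.033]
 [ 0.642 -0.127  0.033]]
((1099.55908203125, -118.52017211914062), (332.9991455078125, 214.47299194335938), 0.08130394667387009)
```

```bash
python3 -m pendant '[0,0,-6,0, -46.6,-45.1,-16,-22, -46.6,-45.1,-16,-22, -46.6,-45.1,-16,-22, -46.6,-45.1,-16,-22, -46.6,-45.1,-16,-22, -46.6,-45.1,-16,-22, -46.6,-45.1,-16,-22, -46.6,-45.1,-16,-22, -46.6,-45.1,-16,-22, -46.6,-45.1,-16,-22, -46.6,-45.1,-16,-22, -46.6,-45.1,-16,-22, -46.6,-45.1,-16,-22, -46.6,-45.1,-16,-22, -46.6,-45.1,-16,-22]' 0.5
python3 - <<'E'
from h import *
s=env.read_state();print(s['clock'],s['ee_pos'],s['eef_rot'].round(3),s['joint_positions'],s['width'])
c=get_calibration('wrist');p,d=camera('wrist');cv2.imwrite('pics/w1.png',p);np.save('w1d.npy',d)
np.savez('w1c.npz',**c);T=c['camera_from_world'];print(-T[:3,:3].T@T[:3,3]);print(c)
E
```

```text
clock: 2.1
ee_pos: [0.4793, -0.0484, 0.4023]
eef_rot: [[-1.0, -0.023, 0.0], [-0.023, 1.0, 0.0], [-0.0, 0.0, -1.0]]
contact_force: [-0.0, 0.6, -0.2]
width: 0.0425
grip_force: 0.0
2.1 [ 0.4793205  -0.0483842   0.40229131] [[-1.    -0.023  0.   ]
 [-0.023  1.     0.   ]
 [-0.     0.    -1.   ]] [-2.80568410e-01 -7.38522338e-02  1.51588522e+00  1.07303174e-04
  1.69955671e+00 -1.87430268e+00] 0.04251485370169363
[ 0.40214865 -0.05001901  0.53444703]
{'intrinsics': array([[339.2295203 ,   0.        , 276.95281627],
       [  0.        , 339.2295203 , 207.80757405],
       [  0.        ,   0.        ,   1.        ]]), 'dist_coeffs': array([-0.08046536,  0.        ,  0.        ,  0.        ,  0.        ]), 'camera_from_world': array([[-0.02278166,  0.99973985,  0.00111262,  0.05857298],
       [-0.95214425, -0.02135774, -0.3049019 ,  0.54478915],
       [-0.30479881, -0.00800554,  0.95238311, -0.38682432],
       [ 0.        ,  0.        ,  0.        ,  1.        ]])}
```

View pics/w1.png

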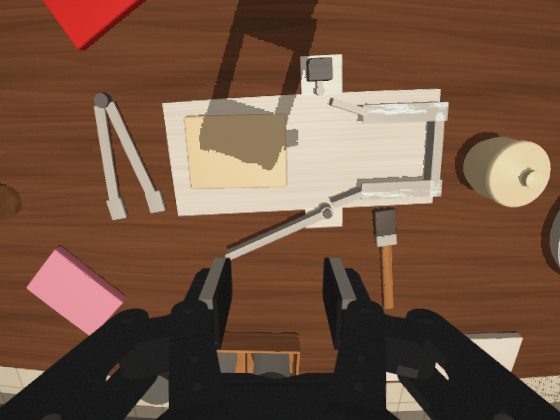

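The wrist view shows the apron corners at (164,104) and (177,215), the stone at (185–287,113–188), the hinge pin at (326,211), the bar end at (229,256) and the catch block at (320,68). Next I'll fit the rack and stone poses.

```bash
cat > fit.py <<'E'
from h import *
from scipy.optimize import least_squares
c=dict(np.load('w1c.npz'));p=cv2.imread('pics/w1.png')
def w(rk,P):
    P=np.atleast_2d(P)/1000.;a=rk[2];R=np.array([[np.cos(a),-np.sin(a),0],[np.sin(a),np.cos(a),0],[0,0,1]])
    return P@R.T+[rk[0],rk[1],0]
M=np.array([[-90,-250,8],[90,-250,8],[90,-8,38],[-122,-15,38]]);U=np.array([[164,104],[177,215],[326,211],[320,68.]])
f=least_squares(lambda v:(proj(c,w(v,M))-U).ravel(),[.47,.03,.03]);rk=f.x
if __name__=='__main__':
    print(rk,f.fun.round(1))
    c2=get_calibration('top');M2=M;t=cv2.imread('pics/top0.png')
    # stone
    res=.0005
    hsv=cv2.cvtColor(p,cv2.COLOR_BGR2HSV);m=cv2.inRange(hsv,(12,75,40),(32,255,255));z=np.zeros_like(m);z[106:200,178:305]=255;m&=z
    m=cv2.morphologyEx(m,cv2.MORPH_OPEN,np.ones((5,5)));ct=max(cv2.findContours(m,0,2)[0],key=cv2.contourArea)
    q=unproj(c,ct.reshape(-1,2),.028);r=cv2.minAreaRect((q[:,:2]*1000).astype(np.float32));print(r)
    b=unproj(c,[[326,211],[229,256]],.033);v=b[1]-b[0];print('bar',b,np.hypot(*v[:2]),'theta',(np.arctan2(v[1],v[0])-np.pi-rk[2])%(2*np.pi))
    def rect(x0,x1,y0,y1,z): return [[x0,y0,z],[x1,y0,z],[x1,y1,z],[x0,y1,z]]
    o=cv2.resize(p,None,fx=2,fy=2,interpolation=cv2.INTER_CUBIC)
    o2=cv2.resize(t,None,fx=3,fy=3,interpolation=cv2.INTER_CUBIC)
    bp=cv2.boxPoints(r)/1000
    for img,cc,s in((o,c,2),(o2,c2,3)):
        dr=lambda P,col:cv2.polylines(img,[np.int32(np.round((proj(cc,P)+.5)*s*16))],True,col,1,cv2.LINE_AA,4)
        for P in(rect(-90,90,-250,170,8),rect(-137,-107,-32,2,38),rect(83,97,-15,-1,38),rect(-56.5,56.5,45,152,8),rect(-99,-87,-21,-9,33)): dr(w(rk,P),(255,0,0))
        dr(np.c_[bp,np.full(4,.028)],(0,0,255))
    cv2.imwrite('pics/w1o.png',o[60:520,280:1000]);cv2.imwrite('pics/t0o.png',o2[520:840,600:1120])
    st=r
E
python3 fit.py
```

```text
[0.4776766  0.03335616 0.07959644] [-2.4 -1.7  1.   0.3  1.5  2.2 -0.  -0.3]
((477.7840881347656, -108.8299331665039), (109.01840209960938, 147.67491149902344), 2.492295265197754)
bar [[ 0.56614207  0.03079518  0.033     ]
 [ 0.64691217 -0.12213073  0.033     ]] 0.1729454886239106 theta 1.977124713412552
```

View pics/w1o.png

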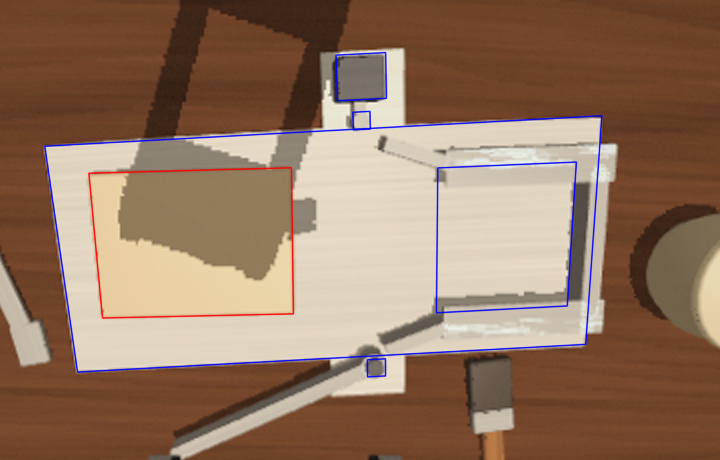

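View pics/t0o.png

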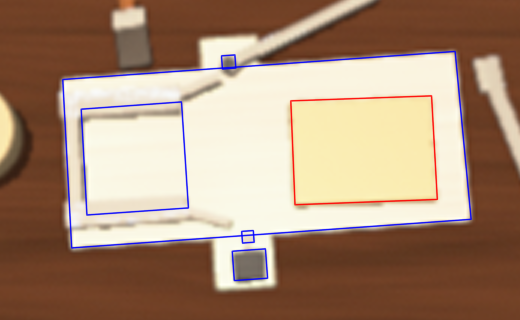

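```bash
python3 -m pendant '[0.1,-15.9,30,88.8, 0.1,-15.9,30,88.8, 0.1,-15.9,30,88.8, 0.1,-15.9,30,88.8, 0.1,-15.9,30,88.8, 0.1,-15.9,30,88.8, 0.1,-15.9,30,88.8, 0.1,-15.9,30,88.8, 0.1,-15.9,30,88.8, 0.1,-15.9,30,88.8, 0.1,-15.9,34,88.8, 0.1,-15.9,36.5,88.8, 0.1,-15.9,37.5,88.8, 0.1,-15.9,38,88.8, 0.1,-15.9,38,88.8]' 0.5
python3 - <<'E'
from h import *
c=get_calibration('wrist');p,d=camera('wrist');cv2.imwrite('pics/w2.png',p)
E
```

```text
clock: 4.03
ee_pos: [0.4826, -0.2087, 0.0229]
eef_rot: [[-0.042, 0.999, 0.001], [0.999, 0.042, -0.001], [-0.001, 0.001, -1.0]]
contact_force: [-0.2, -0.2, 0.7]
width: 0.0427
grip_force: 0.0
```

View pics/w2.png

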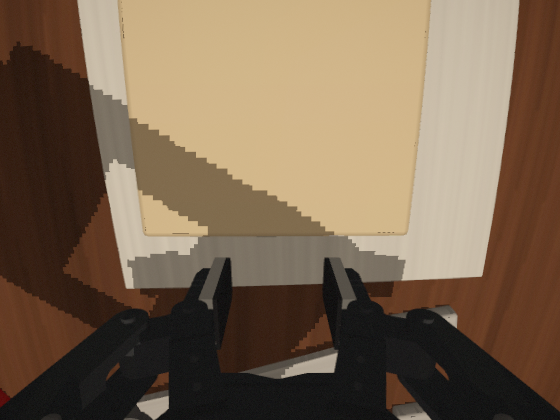

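The view shows both fingers centred behind the stone's near edge (row 235), so I'll push while correcting the lateral offset and the skew.

```bash
python3 -m pendant '[0.7,0,0,0, 1.3,0,0,0, 2.1,0.08,0,-0.2, 3.0,0.17,0,-0.4, 3.9,0.26,0,-0.6, 4.8,0.35,0,-0.8, 5.7,0.44,0,-1.0, 6.6,0.53,0,-1.2, 7.5,0.62,0,-1.4, 8.4,0.71,0,-1.6, 9.3,0.8,0,-1.8, 10.2,0.9,0,-2.0, 10.8,0.95,0,-2.1, 11.4,1.0,0,-2.1, 11.4,1.0,0,-2.1]'
python3 - <<'E'
from h import *
s=env.read_state();print(s['ee_pos'],s['eef_rot'][:,0])
c=get_calibration('wrist');p,d=camera('wrist');cv2.imwrite('pics/w3.png',p)
E
```

```text
clock: 5.95
ee_pos: [0.4867, -0.0929, 0.0218]
eef_rot: [[-0.079, 0.997, -0.001], [0.997, 0.079, 0.002], [0.002, -0.001, -1.0]]
contact_force: [0.6, 0.2, 0.2]
width: 0.0425
grip_force: 0.0
[ 0.48667513 -0.09291085  0.02184333] [-0.0786608   0.99689975  0.001837  ]
```

View pics/w3.png

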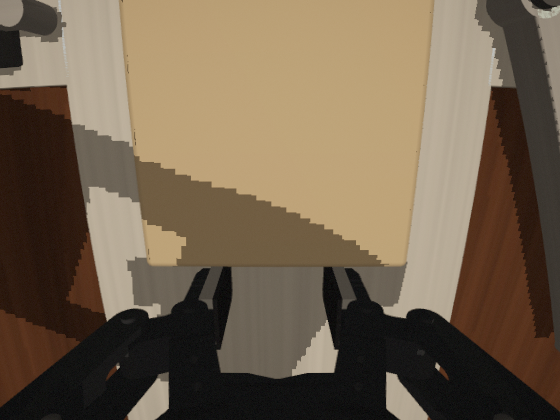

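The stone is now centred on the plate, with margins of about 48 px and 52 px, and square to the rack. I'll continue into the slot.

```bash
python3 -m pendant '[0.7,0.05,0,0, 1.4,0.05,0,0, 2.1,0.05,0,0, 2.8,0.05,0,0, 3.5,0.05,0,0, 4.2,0.05,0,0, 4.9,0.05,0,0, 5.6,0.05,0,0, 6.3,0.05,0,0, 7.0,0.05,0,0, 7.7,0.05,0,0, 8.4,0.05,0,0, 9.1,0.05,0,0, 9.7,0.05,0,0, 10.3,0.05,0,0, 10.7,0.05,0,0, 10.9,0.05,0,0, 11.1,0.05,0,0, 11.1,0.05,0,0]'
```

```text
clock: 8.38
ee_pos: [0.479, 0.0168, 0.0223]
eef_rot: [[-0.079, 0.997, -0.0], [0.997, 0.079, 0.0], [0.0, 0.0, -1.0]]
contact_force: [0.3, -0.9, -0.7]
width: 0.043
grip_force: 0.2
```

```bash
python3 -m pendant '[0.2,0,0,0, 0.4,0,0,0, 0.6,0,0,0, 0.6,0,0,0]'; python3 -m pendant '[0.1,0,0,0, 0.2,0,0,0, 0.3,0,0,0,0.3,0,0,0]'
```

```text
clock: 8.88
ee_pos: [0.4785, 0.0228, 0.0223]
eef_rot: [[-0.079, 0.997, -0.0], [0.997, 0.079, 0.0], [0.0, 0.0, -1.0]]
contact_force: [-0.4, -0.6, -1.4]
width: 0.0426
grip_force: 0.4
clock: 9.38
ee_pos: [0.4784, 0.0236, 0.0223]
eef_rot: [[-0.079, 0.997, -0.0], [0.997, 0.079, -0.004], [-0.004, -0.0, -1.0]]
contact_force: [-0.6, -9.2, -0.6]
width: 0.0426
grip_force: 4.8
```

```bash
python3 -m pendant '[0.1,0,0,0, 0.2,0,0,0, 0.2,0,0,0]'; python3 -m pendant '[-1,0,0,0, -2,0,0,0, -3,0,-4,0, -3,0,-9,0, -6,0,-14,0, -9,0,-20,0, -10,0,-22,0, -10,0,-22,0]'
python3 - <<'E'
from h import *
s=env.read_state();print(s['ee_pos'])
c=get_calibration('wrist');np.savez('w4c.npz',**c);p,d=camera('wrist');cv2.imwrite('pics/w4.png',p)
E
```

```text
clock: 9.75
ee_pos: [0.4783, 0.0237, 0.0224]
eef_rot: [[-0.08, 0.997, -0.0], [0.997, 0.08, -0.007], [-0.007, -0.001, -1.0]]
contact_force: [-1.8, -17.1, -1.2]
width: 0.0428
grip_force: 8.3
clock: 10.75
ee_pos: [0.4877, -0.0731, 0.2448]
eef_rot: [[-0.077, 0.997, 0.006], [0.997, 0.077, -0.001], [-0.002, 0.006, -1.0]]
contact_force: [-0.2, 0.6, 0.5]
width: 0.0428
grip_force: 0.0
[ 0.48766037 -0.07311593  0.24481367]
```

View pics/w4.png

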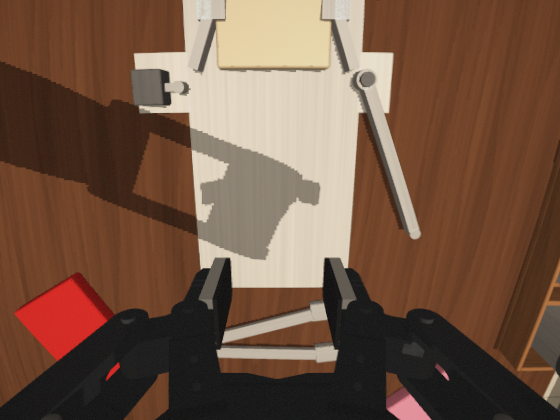

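Stone is home: near edge at row 67 and square, with 17 N producing no further motion. The hinge pin is at (366,78), the bar end at (416,234) and the stud at (182,87). Now I'll work out the bar swing.

```bash
cat > bar.py <<'E'
from h import *; from fit import w
c=dict(np.load('w4c.npz'));rk=np.array([.4776766,.03335616,.07959644])
a=rk[2];Rr=np.array([[np.cos(a),-np.sin(a)],[np.sin(a),np.cos(a)]])
H=unproj(c,[[366,78]],.038)[0,:2];E=unproj(c,[[415.5,234]],.033)[0,:2]
st=unproj(c,[[218,67],[329,69]],.028)[:,:2]
print('H meas',H,'model',w(rk,[90,-8,38])[0],'stud',unproj(c,[[182,87]],.033)[0],w(rk,[-93,-15,33])[0])
print('stone near edge in rack mm',((st-rk[:2])@Rr*1000).round(1))
v=E-H;th0=(np.arctan2(v[1],v[0])-np.pi-a)%(2*np.pi);print('len',np.hypot(*v),'theta',th0)
Hm=(H+w(rk,[90,-8,38])[0,:2])/2
def tcp(th,off,r=.1):
    n=np.array([-np.sin(th),np.cos(th)]);b=np.array([-np.cos(th),-np.sin(th)])
    return Hm+Rr@(r*b-off*n)
E
python3 - <<'E'
from bar import *
s=env.read_state();R=s['eef_rot'];P=tcp(th0,.040)
d=R.T@np.array([P[0]-s['ee_pos'][0],P[1]-s['ee_pos'][1],.030-s['ee_pos'][2]])
x=R[:,0];print('approach cm',d*100,'yaw',np.degrees(np.arctan2(x[1],x[0])-(np.pi/2+a+th0)))
E
```

```text
H meas [0.56662654 0.03261171] model [0.56802775 0.03253761 0.038     ] stud [0.391137  0.0109978 0.033    ] [0.38616374 0.011009   0.033     ]
stone near edge in rack mm [[-53.    2.9]
 [ 54.4   0.8]]
len 0.17608186363772907 theta 1.972307505973247
approach cm [ 2.16166586 16.48275971 21.26869524] yaw -113.08745392241569
```

```bash
python3 -m pendant '[2.2,16.5,0,-113, 2.2,16.5,0,-113, 2.2,16.5,0,-113, 2.2,16.5,0,-113, 2.2,16.5,0,-113, 2.2,16.5,0,-113, 2.2,16.5,0,-113, 2.2,16.5,0,-113, 2.2,16.5,0,-113, 2.2,16.5,8,-113, 2.2,16.5,12,-113, 2.2,16.5,16,-113, 2.2,16.5,19,-113, 2.2,16.5,21,-113, 2.2,16.5,21.3,-113, 2.2,16.5,21.3,-113]' 1
python3 - <<'E'
from bar import *
s=env.read_state();R=s['eef_rot'];x=R[:,0];print(s['width'],s['joint_positions'].round(2));yaw0=np.arctan2(x[1],x[0])
def row(th,off):
    P=tcp(th,off);d=R.T@np.array([P[0]-s['ee_pos'][0],P[1]-s['ee_pos'][1],0])
    print(f'{th:.2f}',(d[:2]*100).round(1),round(np.degrees(yaw0-(np.pi/2+a+th)),1))
row(th0,.02)
for th in np.r_[th0,np.arange(1.86,0.1,-.12)]: row(th,.017)
E
```

```text
clock: 12.8
ee_pos: [0.6492, -0.0371, 0.0297]
eef_rot: [[-0.887, -0.462, 0.001], [-0.462, 0.887, -0.0], [-0.001, -0.0, -1.0]]
contact_force: [-0.1, -0.8, 1.0]
width: 0.0001
grip_force: 0.0
H meas [0.56662654 0.03261171] model [0.56802775 0.03253761 0.038     ] stud [0.391137  0.0109978 0.033    ] [0.38616374 0.011009   0.033     ]
stone near edge in rack mm [[-53.    2.9]
 [ 54.4   0.8]]
len 0.17608186363772907 theta 1.972307505973247
6.99761134422788e-05 [-0.19  0.59  1.49  0.    1.06 -2.24]
1.97 [ 2. -0.] -360.0
1.97 [ 2.3 -0. ] -360.0
1.86 [ 3.5 -0.2] -353.6
1.74 [ 4.7 -0.2] -346.7
1.62 [ 5.9 -0. ] -339.9
1.50 [7.1 0.3] -333.0
1.38 [8.2 0.7] -326.1
1.26 [9.3 1.3] -319.2
1.14 [10.3  2. ] -312.4
1.02 [11.2  2.8] -305.5
0.90 [12.   3.7] -298.6
0.78 [12.7  4.7] -291.7
0.66 [13.3  5.8] -284.9
0.54 [13.7  6.9] -278.0
0.42 [14.   8.1] -271.1
0.30 [14.2  9.3] -264.2
0.18 [14.2 10.5] -257.3
```

```bash
python3 -m pendant '[1.2,0,0,0, 2.0,0,0,0, 2.6,0,0,2, 3.5,-0.2,0,6.4, 4.7,-0.2,0,13.3, 5.9,0,0,20, 7.1,0.3,0,27, 8.2,0.7,0,34, 9.3,1.3,0,41, 10.3,2,0,47.6, 11.2,2.8,0,54.5, 12,3.7,0,61.4, 12.7,4.7,0,68.3, 13.3,5.8,0,75.1, 13.7,6.9,0,82, 14,8.1,0,88.9, 14.2,9.3,0,95.8, 14.2,9.3,0,95.8]'
python3 - <<'E'
from bar import *
s=env.read_state();R=s['eef_rot'];x=R[:,0];yaw0=np.arctan2(x[1],x[0])
def row(th,off):
    P=tcp(th,off);d=R.T@np.array([P[0]-s['ee_pos'][0],P[1]-s['ee_pos'][1],0])
    print(f'{th:.2f}',(d[:2]*100).round(2),round(np.degrees(yaw0-(np.pi/2+a+th)),1))
for th in (.3,.2,.1,.06,.03,0,-.02): row(th,.017)
E
```

```text
clock: 15.05
ee_pos: [0.4792, -0.02, 0.0295]
eef_rot: [[-0.371, 0.929, -0.0], [0.929, 0.371, 0.0], [0.0, -0.0, -1.0]]
contact_force: [0.7, 0.0, -0.5]
width: 0.0003
grip_force: 0.0
H meas [0.56662654 0.03261171] model [0.56802775 0.03253761 0.038     ] stud [0.391137  0.0109978 0.033    ] [0.38616374 0.011009   0.033     ]
stone near edge in rack mm [[-53.    2.9]
 [ 54.4   0.8]]
len 0.17608186363772907 theta 1.972307505973247
0.30 [-0.08  0.14] 0.0
0.20 [0.93 0.02] 5.8
0.10 [ 1.94 -0.  ] 11.5
0.06 [2.35 0.02] 13.8
0.03 [2.65 0.05] 15.5
0.00 [2.95 0.08] 17.2
-0.02 [3.15 0.11] 18.4
```

```bash
python3 -m pendant '[0.5,0,0,3, 0.9,0,0,6, 1.4,0,0,9, 1.9,0,0,11.5, 2.2,0,0,13, 2.4,0,0,14, 2.6,0,0,15.5, 2.8,0,0,17, 3.0,0,0,17, 3.0,0,0,17]'
python3 - <<'E'
from h import *
p,d=camera('wrist');cv2.imwrite('pics/w5.png',p)
E
```

```text
clock: 16.3
ee_pos: [0.4695, 0.0069, 0.0296]
eef_rot: [[-0.082, 0.997, 0.001], [0.997, 0.082, -0.001], [-0.001, 0.001, -1.0]]
contact_force: [1.0, -2.9, -1.7]
width: -0.0
grip_force: 1.4
```

View pics/w5.png

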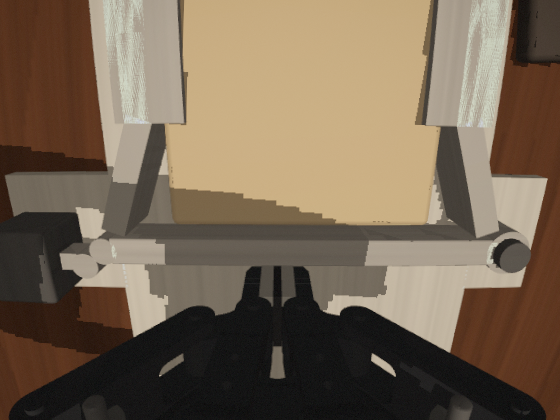

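The bar now lies across the mouth with its end at the stud (100,250). I'll press slightly more, back off and check.

```bash
python3 -m pendant '[0.1,0,0,0, 0.2,0,0,0, 0.3,0,0,0, 0.3,0,0,0]'; python3 -m pendant '[0.1,0,0,0, 0.2,0,0,0, 0.2,0,0,0]'
```

```text
clock: 16.85
ee_pos: [0.4695, 0.0071, 0.0297]
eef_rot: [[-0.085, 0.996, 0.002], [0.996, 0.085, -0.007], [-0.007, 0.001, -1.0]]
contact_force: [0.7, -14.2, -1.8]
width: -0.0001
grip_force: 7.2
clock: 17.23
ee_pos: [0.4696, 0.0073, 0.0298]
eef_rot: [[-0.086, 0.996, 0.002], [0.996, 0.086, -0.01], [-0.01, 0.001, -1.0]]
contact_force: [0.9, -20.6, -2.1]
width: -0.0001
grip_force: 10.5
```

```bash
python3 -m pendant '[-1,0,0,0, -2.5,0,0,0, -4,0,-3,0, -5,0,-8,0, -7,0,-13,0, -8,0,-18,0, -8,0,-18,0, -8,0,-18,0]'
python3 - <<'E'
from h import *
from fit import w
rk=np.array([.4776766,.03335616,.07959644])
c=get_calibration('wrist');p,d=camera('wrist')
cv2.imwrite('pics/w6.png',p)
print(proj(c,w(rk,[[90,-8,33],[-84,-8,33],[-93,-15,33],[0,2,28],[90-174*np.cos(.06),-8-174*np.sin(.06),33]])).round(1))
E
```

```text
clock: 18.23
ee_pos: [0.4743, -0.067, 0.2088]
eef_rot: [[-0.082, 0.997, -0.001], [0.997, 0.082, 0.001], [0.001, -0.001, -1.0]]
contact_force: [-0.8, -0.2, 0.5]
width: 0.0002
grip_force: 0.0
[[392.6  86. ]
 [192.4  84.9]
 [182.7  93.4]
 [289.3  72.9]
 [193.5  97.4]]
```

View pics/w6.png

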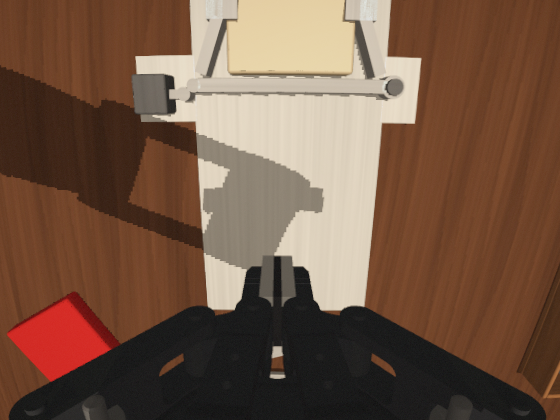

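The bar stays shut after release. Its free end at (195,87) matches the shut prediction of (192,85), and the stud has sprung back to (183,93) behind it. The stone is flat and home.

```bash
python3 -c "
from cell import env
print(env.finish_job())"
```

```text
the job is handed in; nothing more can be done
None
```

The job is handed in: the stone is home against the back stop and lying flat, the keeper bar snapped shut past the stud and stayed shut after release, and nothing else was moved; the last clock reading was 18.2 s of the 62 s allowed.

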